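Start the cross on the leak-test chamber's cover

ROBOT

A 6-joint arm with a two-finger parallel gripper is mounted at the origin on a cart in front of the work surface, level with it; the furniture and walls round the work are solid. World frame = base frame: x ahead of the robot, y to its left, z up, the work surface at z = 0. Lengths are in m, angles in degrees, forces in N, time in s.
With the tool pointing down it reaches from about 0.375 to 0.925 m from the base axis. Payload 5.7 kg.
Tool frame: the origin (TCP) lies at the very end of the fingers, on their centre line; the grasp point (between the pads) lies 19 mm behind it (env.grip_depth is the distance from the TCP to the grasp point, in m); z points along the fingers, x is the direction in which the jaws open and shut, and the axes are right-handed (so a half turn about z gives the same grasp; the last joint's range is limited). The gripper opens to 88 mm and grips with 3 to 60 N. Pads are 20 mm wide; open, the fingers measure 115 mm over their backs; the gripper's body (75 mm by 178 mm) begins 61 mm behind the grasp point.
Start: joints at [68.864, 20.558, 86.54, -0, 72.909, -6.595], TCP at [0.151, 0.581, 0.223] pointing down, gripper open.
Joint ranges: [-170.27, 170.27], [-57.76, 135], [12.27, 136.19], [-55.21, 235.2], [11.17, 155.16], [-170.74, 170.74]. Speed limits (degrees/s): [136.94, 136.94, 180, 180, 180, 180].

INTERFACE

Orientations are given as a 3x3 rotation matrix whose columns are the frame's x, y, z axes.
In Python, from bench import env gives the robot as it stands.
- The arm moves only by the tool move_arm, never from a script. Its argument "moves" is a list of rows, each a list of 5 numbers: the opening, from 0 (shut) to 1 (fully open), then the shift along the tool's x, y, z in m, then the turn about the tool's z in rad. A call has 1 to 12 rows; each row is the pose to reach, as a shift and turn from the pose commanded when the call began, along the tool's axes at that moment; what a row does not reach only later rows make up. A row lasts 1/8 s, in which the tool goes at most 62.5 mm and 10.7 degrees, less where a joint would pass 70% of its speed; a pose out of reach is approached as far as the arm can. A call with a gripper value outside its range is refused whole. The fingers move at their own pace and stop on an object; "newtons" is the grip in N (left out, the last holds). Time passes only in rows, so rows that repeat a pose let the fingers close. It gives the time, the measured TCP pose, the force and the opening at its end, in the units of the state.
- env.sense(): the state, without advancing time (a new reading comes with each control period).
- env.get_image(name): name is "scene" or "top" or "wrist"; returns a dict with "pixels" (420x560x3 uint8, red, green, blue), "range_z" (420x560 float32, m along the optical axis (not along the pixel's ray), 0 where there is no reading), "fx", "fy", "cx", "cy" (pixels), "origin" and "attitude" of the camera in the world; the wrist camera has in their place "hand_eye" (4x4, takes a point from camera to tool coordinates, whose origin is the TCP and whose axes are the tool frame's). Camera axes: x right, y down, z forward; pixel columns grow to the right and rows downward; lengths in m; the calibration is good to about 2 mm. A picture is of the moment at which its call begins: read the wrist's pose just before it.
- env.hand_in(): hands the job in, once; it reports no verdict.
The state is a dict: "t": time; "q": joint angles; "qd": joint speeds; "tau": joint torques, N m; "tcp_pos": TCP position; "ee_rot": TCP orientation; "wrist_force": force on the tool from outside, world axes, zero at the start; "ft_torque": the same for the moment, N m; "gripper_width": finger opening in m.
Only numpy, scipy, OpenCV 4.12 (cv2) and the standard library are available. Lean on these libraries where they do the work, as an engineer would, in place of code of your own. Each camera call takes 0.05 s, during which the arm holds its last target. There are 200 camera calls.

TASK

The clear cover of the square leak-test chamber lies on its gasket with all four wing screws loose. Start tightening it in cross order: turn the red wing screw clockwise until it is fully home, its wings in line with the blue mark beside it, and then do the same with the black one diagonally opposite. Leave the other two loose as they are; they come later, when the gasket has settled.

Things in the scene. Friction and masses are not known exactly. Their poses are not given: they have to be found in the camera images.
- leak_chamber: Square aluminium chamber 150 x 150 mm, fixed, clear cover on a black gasket. Origin: centre of its underside on the table, z up, any yaw; cover's top at z = 61 mm. Four upright wing screws stand on the cover at x, y = +-55 mm; beside each a blue line points to the cover's middle. Screw home: wings along its line; loose: wings 54 to 69 degrees counterclockwise of it, seen from above.
- wing_red (a joint): Red wing screw at (+55, +55) mm in the chamber frame. Hub 18 mm wide, washer 23 mm, up to 10 mm above the cover; above it flat upright wings, 48 mm tip to tip, 10 mm thick, to 38 mm above the cover (32 in the middle): pinch them across the thickness, over the axis. Value: 0 loosest, starts 0 to 0.25, grows clockwise from above, 1.2 rad home at a firm stop. Wings' direction, counterclockwise from chamber x: 1.985 - value.
- wing_opposite (a joint): Black wing screw diagonally opposite the red, at (-55, -55) mm in the chamber frame; same shape. Value: 0 loosest, starts 0 to 0.25, grows clockwise from above, 1.2 rad home at a firm stop. Turns with 0.06 N m, stays where left. Wings' direction, counterclockwise from chamber x: 1.985 - value.
- wing_left (a joint): Black wing screw to leave loose, at (-55, +55) mm in the chamber frame; same shape and sense. Wings' direction, counterclockwise from chamber x: 3.556 - value. Starts at 0 to 0.25.
- wing_right (a joint): Black wing screw to leave loose, at (+55, -55) mm in the chamber frame; same shape and sense. Wings' direction, counterclockwise from chamber x: 3.556 - value. Starts at 0 to 0.25.

How it is judged:
By the outcome, as a careful person would: the job done as asked, in the order asked, and still so for the second after the job is handed in, with the robot touching nothing.
It also fails if it takes over 42 s, if anything falls off the work surface, if the arm or the gripper's body presses on something with over 40 N, if the wrist force passes 120 N, or if a joint passes its speed limit or range.

## Working session

There is one attempt and no reset: what is moved stays moved. The work goes in short steps, Python scripts to look and compute and a tool call to move; the robot and the scene stay as the last step left them, time stands still between calls to the robot, and variables do not carry over. Pictures are saved under pics/ and viewed, about 8 in all and at most 12, crops included, and the job is handed in when it is done.

Besides the shell and the picture viewer there is one more tool, called after "Emit:" by a JSON object that holds its "method" and its "body". move_arm: Moves the arm, as the interface text tells. Its arguments: {"type":"object","properties":{"moves":{"type":"array"},"newtons":{"type":"number"}},"required":["moves"]}

```bash
mkdir -p pics; python3 - <<'E'
from bench import env
import cv2,numpy as np,pickle
s=env.sense();print(s['t'],s['tcp_pos'],np.round(s['ee_rot'],3),s['gripper_width'],env.grip_depth)
d={}
for n in('top','scene'):
    im=env.get_image(n);d[n]=im
    print(n,im['fx'],im['cx'],im['cy'],im['origin'],np.round(im['attitude'],3))
    cv2.imwrite(f'pics/{n}0.png',im['pixels'][:,:,::-1])
pickle.dump(d,open('d0.pkl','wb'))
E
```

```text
0.0 [0.15041199 0.58011558 0.22179206] [[ 0.251  0.968 -0.001]
 [ 0.968 -0.251 -0.002]
 [-0.002 -0.    -1.   ]] 0.08807101781442907 0.0187
top 542.8042210581344 275.19264144935903 211.16979898254093 [0.47196803 0.21786084 0.90174549] [[ 0.025 -0.997  0.075]
 [-0.999 -0.028 -0.028]
 [ 0.03  -0.074 -0.997]]
scene 440.72598728994177 267.02890947248375 208.75110387467907 [ 0.23126371 -0.26235985  0.71158973] [[ 0.862 -0.387  0.328]
 [-0.507 -0.662  0.552]
 [ 0.004 -0.642 -0.767]]
```

View pics/top0.png

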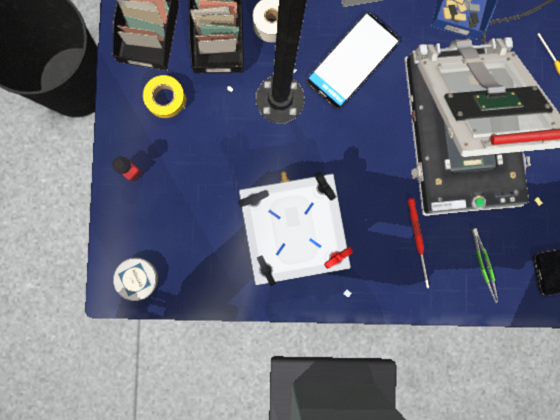

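View pics/scene0.png

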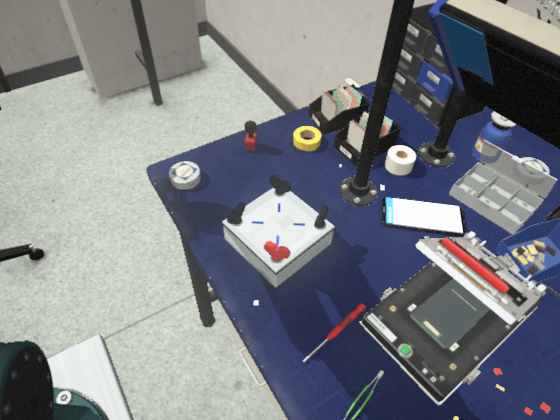

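The top view shows the chamber around (295,230), with the red screw at (338,258), black opposite at (255,198), left/right ones at (325,186)/(265,270). A pole base stands at (280,98), beyond the chamber.

```bash
cat > h.py <<'E'
import cv2,numpy as np
def ray(im,u,v,z):
    d=np.stack([(u-im['cx'])/im['fx'],(v-im['cy'])/im['fy'],np.ones_like(u)],-1)@np.array(im['attitude']).T
    o=np.array(im['origin']);return o+d*((z-o[2])/d[...,2])[...,None]
def pts(im):
    v,u=np.mgrid[:420,:560].astype(float);r=im['range_z'][...,None]
    d=np.stack([(u-im['cx'])/im['fx'],(v-im['cy'])/im['fy'],np.ones_like(u)],-1)*r
    return d@np.array(im['attitude']).T+np.array(im['origin'])
E
python3 - <<'E'
import pickle;from h import *
d=pickle.load(open('d0.pkl','rb'))
for n,box in(('top',(225,365,165,295)),('scene',(210,345,170,290))):
    im=d[n];P=pts(im);hsv=cv2.cvtColor(im['pixels'],cv2.COLOR_RGB2HSV)
    roi=np.zeros((420,560),bool);roi[box[2]:box[3],box[0]:box[1]]=1
    H,S,V=[hsv[...,i].astype(int) for i in range(3)]
    z=P[...,2]; c=roi&(z>.05)&(z<.07)&(V>130)
    print(n,'cover z',np.median(z[c]))
    blue=roi&(H>95)&(H<130)&(S>110)&(V>110)
    k,l,st,ce=cv2.connectedComponentsWithStats(blue.astype(np.uint8))
    B=[]
    for i in range(1,k):
        if st[i,4]<10 or st[i,4]>120: continue
        v,u=np.nonzero(l==i);p=ray(im,u.astype(float),v.astype(float),.061)[:,:2];m=p.mean(0);w=np.linalg.svd(p-m)[2][0]
        B.append(m);print('blue',st[i,4],ce[i].round(),m.round(4),np.degrees(np.arctan2(w[1],w[0]))%180)
    print('centre',np.mean(B,0))
    hi=roi&(z>.08)&(z<.11)
    k,l,st,ce=cv2.connectedComponentsWithStats(hi.astype(np.uint8))
    for i in range(1,k):
        if st[i,4]<20: continue
        p=P[l==i];m2=p[:,:2].mean(0);w=np.linalg.svd(p[:,:2]-m2,full_matrices=False)[2][0]
        print('wing',st[i,4],ce[i].round(),m2.round(4),'z',np.percentile(p[:,2],[5,50,95]).round(3),np.degrees(np.arctan2(w[1],w[0]))%180)
    if n=='top':
        q=P[60:115,255:305].reshape(-1,3);q=q[q[:,2]>.05];print('pole',q[:,:2].min(0),q[:,:2].max(0),q[:,2].max())
        pp=P[0:120,200:330].reshape(-1,3);print('allpole max z',pp[:,2].max())
        mm=(P[...,2]>.12);vv,uu=np.nonzero(mm[:330,90:400]);
        a=P[:330,90:400][mm[:330,90:400]];print(a.min(0),a.max(0))
E
```

```text
top cover z 0.059992163175120794
blue 26 [308. 208.] [0.5412 0.1429] 147.25240668323138
blue 27 [274. 214.] [0.5307 0.1964] 55.155117962184775
blue 30 [315. 243.] [0.4878 0.1319] 56.48998966917907
blue 27 [280. 249.] [0.477  0.1854] 145.02679153645911
centre [0.50917648 0.16413733]
wing 248 [325. 186.] [0.5727 0.1214] z [0.085 0.095 0.099] 33.751573816318114
wing 231 [254. 198.] [0.5511 0.2282] z [0.085 0.095 0.099] 113.20174651242789
wing 232 [338. 258.] [0.4658 0.0999] z [0.087 0.095 0.099] 125.40184706156967
wing 216 [266. 271.] [0.4439 0.2065] z [0.09  0.096 0.099] 27.808720658104193
pole [0.47196803 0.17563893] [0.72999908 0.21786084] 0.9017454858438206
allpole max z 0.9017454858438206
[0.47196803 0.17569728 0.12008918] [0.73050958 0.21786084 0.90174549]
scene cover z 0.06228638115369001
blue 14 [279. 208.] [0.5299 0.1965] 56.06171816730817
blue 13 [258. 222.] [0.4778 0.1865] 145.83060158729478
blue 10 [298. 224.] [0.5416 0.1441] 149.70949227577745
blue 13 [343. 235.] [0.5978 0.0817] 55.13374236858458
blue 16 [277. 240.] [0.4889 0.1334] 56.611461899490706
centre [0.52720584 0.14841724]
wing 211 [280. 183.] [0.5509 0.2263] z [0.082 0.094 0.101] 114.55043358564556
wing 209 [236. 212.] [0.4433 0.2038] z [0.082 0.095 0.101] 26.06126331342557
wing 159 [321. 216.] [0.5709 0.1175] z [0.084 0.096 0.101] 32.12458803331057
wing 269 [277. 249.] [0.4654 0.0971] z [0.082 0.094 0.1  ] 126.26636074494584
```

```bash
cat >> h.py <<'E'
def go(s,x,y,z,yaw):
    R=np.array(s['ee_rot']);d=R.T@(np.array([x,y,z])-s['tcp_pos'])
    a=np.degrees(np.arctan2(R[1,0],R[0,0]));t=(a-yaw+90)%180-90
    print('shift',d.round(4),'turn',np.radians(t).round(4),'yaw',a.round(2),'tilt',R[:,2].round(3))
E
python3 - <<'E'
from bench import env
from h import *
go(env.sense(),.4658,.099,.17,35.7)
E
```

```text
shift [-0.3865  0.4261  0.0525] turn 0.6939 yaw 75.46 tilt [-0.001 -0.001 -1.   ]
```

Emit:
{"method": "move_arm", "body": {"moves": [[0.6,-0.3865,0.4261,0.052,0.694],[0.6,-0.3865,0.4261,0.052,0.694],[0.6,-0.3865,0.4261,0.052,0.694],[0.6,-0.3865,0.4261,0.052,0.694],[0.6,-0.3865,0.4261,0.052,0.694],[0.6,-0.3865,0.4261,0.052,0.694],[0.6,-0.3865,0.4261,0.052,0.694],[0.6,-0.3865,0.4261,0.052,0.694],[0.6,-0.3865,0.4261,0.052,0.694],[0.6,-0.3865,0.4261,0.052,0.694],[0.6,-0.3865,0.4261,0.052,0.694],[0.6,-0.3865,0.4261,0.052,0.694]], "newtons": 30}}

```text
t: 1.6
tcp_pos: [0.4649, 0.1008, 0.1705]
ee_rot: [[0.812, 0.584, -0.001], [0.584, -0.812, 0.0], [-0.001, -0.001, -1.0]]
wrist_force: [-0.6, 0.1, 0.5]
gripper_width: 0.0529
```

```bash
cat > w.py <<'E'
import sys
from bench import env
from h import *
def look(name=None):
    s=env.sense();im=env.get_image('wrist');T=np.array(im['hand_eye']);R=np.array(s['ee_rot'])
    im['attitude']=R@T[:3,:3];im['origin']=R@T[:3,3]+s['tcp_pos']
    if name: cv2.imwrite(f'pics/{name}.png',im['pixels'][:,:,::-1])
    return s,im
def wings(im):
    P=pts(im);hsv=cv2.cvtColor(im['pixels'],cv2.COLOR_RGB2HSV);z=P[...,2]
    hi=(z>.08)&(z<.11)&(im['range_z']>.05)
    k,l,st,ce=cv2.connectedComponentsWithStats(hi.astype(np.uint8))
    for i in range(1,k):
        if st[i,4]<150: continue
        p=P[l==i];m=p[:,:2].mean(0);h=np.median(hsv[l==i],0)
        (c,wh,a)=cv2.minAreaRect((p[:,:2]*1000).astype(np.float32));bx=cv2.boxPoints((c,wh,a));e=max(bx[1]-bx[0],bx[2]-bx[1],key=np.linalg.norm)
        w=np.linalg.svd(p[:,:2]-m,full_matrices=False)[2][0]
        print('wing',st[i,4],ce[i].round(),'mean',m.round(4),'rect',np.round(c,1),np.round(wh,1),'ang',np.degrees(np.arctan2(e[1],e[0])).round(1)%180,(np.degrees(np.arctan2(w[1],w[0]))%180).round(1),'hsv',h)
if __name__=='__main__':
    s,im=look(sys.argv[1]);print(s['t'],s['tcp_pos'],s['gripper_width'],s['wrist_force']);wings(im)
    go(s,*map(float,sys.argv[2:6]))
E
python3 w.py w1 .4658 .099 .074 35.7
```

```text
1.6 [0.46485588 0.10080362 0.17052692] 0.05288031959923328 [-0.5827317   0.05732755  0.54095377]
wing 1087 [341.  87.] mean [0.4441 0.2071] rect [444.5 208.3] [47.  10.2] ang 27.5 27.4 hsv [113.  20.  64.]
wing 1481 [466. 148.] mean [0.5502 0.2296] rect [552.2 230.3] [11.  47.7] ang 113.1 113.3 hsv [114.  26.  44.]
wing 686 [281. 215.] mean [0.4651 0.1033] rect [466.5 101.6] [ 9.7 46.2] ang 125.4 125.0 hsv [  0. 158. 223.]
wing 503 [390. 262.] mean [0.5673 0.1224] rect [573.4 123.4] [47.2 10. ] ang 35.6 38.9 hsv [120.  14.  39.]
shift [-0.0002  0.0021  0.0965] turn 0.0009 yaw 35.75 tilt [-0.001  0.    -1.   ]
```

View pics/w1.png

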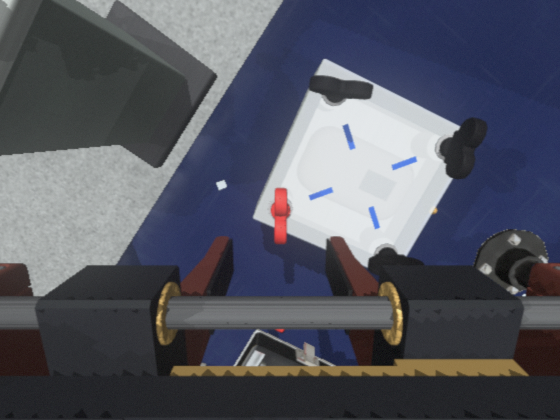

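The red wing at (281,215) is centred between the fingers and parallel to the pads. Next I descend and close.

Emit:
{"method": "move_arm", "body": {"moves": [[0.6,0.0007,0.0008,0.04,0],[0.6,0.0007,0.0008,0.07,0],[0.6,0.0007,0.0008,0.09,0],[0.6,0.0007,0.0008,0.0965,0],[0.6,0.0007,0.0008,0.0965,0],[0,0.0007,0.0008,0.0965,0],[0,0.0007,0.0008,0.0965,0],[0,0.0007,0.0008,0.0965,0],[0,0.0007,0.0008,0.0965,0],[0,0.0007,0.0008,0.0965,0]], "newtons": 30}}

```text
t: 2.9
tcp_pos: [0.4671, 0.0993, 0.0743]
ee_rot: [[0.812, 0.583, 0.0], [0.583, -0.812, -0.0], [-0.0, 0.0, -1.0]]
wrist_force: [-0.2, 0.1, 2.0]
gripper_width: 0.0095
```

```bash
cat > st.py <<'E'
from bench import env
from h import *
s=env.sense();R=np.array(s['ee_rot']);print(s['t'],s['tcp_pos'].round(4),'yaw',np.degrees(np.arctan2(R[1,0],R[0,0])).round(2),'w',s['gripper_width'],'F',np.round(s['wrist_force'],1),'M',np.round(s['ft_torque'],3),'q6',s['q'][5])
E
python3 st.py
```

```text
2.9 [0.4671 0.0993 0.0743] yaw 35.67 w 0.009499992108934407 F [-0.2  0.1  2. ] M [-0.136  0.05  -0.202] q6 -31.95733303987281
```

Emit:
{"method": "move_arm", "body": {"moves": [[0,0,0,0,0.1],[0,0,0,0,0.2],[0,0,0,0,0.3],[0,0,0,0,0.4],[0,0,0,0,0.4]]}}

```text
t: 3.52
tcp_pos: [0.4664, 0.099, 0.0742]
ee_rot: [[0.975, 0.222, -0.001], [0.222, -0.975, -0.001], [-0.001, 0.0, -1.0]]
wrist_force: [-2.5, -2.5, 5.6]
gripper_width: 0.0098
```

```bash
python3 st.py
```

```text
3.525 [0.4664 0.099  0.0742] yaw 12.83 w 0.009799326188446469 F [-2.5 -2.5  5.6] M [-0.573  0.538 -0.073] q6 -9.097563397610632
```

Emit:
{"method": "move_arm", "body": {"moves": [[0,0,0,0,0.12],[0,0,0,0,0.24],[0,0,0,0,0.36],[0,0,0,0,0.48],[0,0,0,0,0.6],[0,0,0,0,0.7],[0,0,0,0,0.7]]}}

```text
t: 4.4
tcp_pos: [0.4651, 0.0991, 0.0742]
ee_rot: [[0.889, -0.458, -0.003], [-0.458, -0.889, -0.001], [-0.003, 0.002, -1.0]]
wrist_force: [-4.6, -2.3, 10.2]
gripper_width: 0.0096
```

```bash
python3 st.py
```

```text
4.4 [0.4651 0.0991 0.0742] yaw -27.25 w 0.009606206107461395 F [-4.6 -2.3 10.2] M [-0.408  1.04  -0.063] q6 30.98017916235635
```

Emit:
{"method": "move_arm", "body": {"moves": [[0,0,0,0,0.05],[0,0,0,0,0.1],[0,0,0,0,0.13],[0,0,0,0,0.15],[0,0,0,0,0.15],[0,0,0,0,0.15]]}}

```text
t: 5.15
tcp_pos: [0.4649, 0.0992, 0.0742]
ee_rot: [[0.812, -0.583, -0.004], [-0.583, -0.812, -0.001], [-0.003, 0.003, -1.0]]
wrist_force: [-6.5, -0.7, 10.1]
gripper_width: 0.0099
```

```bash
python3 st.py
```

```text
5.15 [0.4649 0.0992 0.0742] yaw -35.69 w 0.009929751158100205 F [-6.5 -0.7 10.1] M [-0.227  1.15   0.599] q6 39.453895723625365
```

The moment about z jumped to 0.6 N m, so the screw is on its stop. I'll release, lift straight up and look.

Emit:
{"method": "move_arm", "body": {"moves": [[0.5,0,0,0,0.12],[0.5,0,0,0,0.12],[0.5,0,0,0,0.12],[0.5,0,0,0,0.12],[0.5,0,0,-0.04,0.12],[0.5,0,0,-0.1,0.12],[0.5,0,0,-0.12,0.12],[0.5,0,0,-0.12,0.12]]}}

```text
t: 6.15
tcp_pos: [0.4685, 0.0995, 0.1957]
ee_rot: [[0.734, -0.679, 0.004], [-0.679, -0.734, 0.0], [0.003, -0.003, -1.0]]
wrist_force: [0.1, -0.0, -0.5]
gripper_width: 0.0437
```

```bash
python3 w.py w2 .5515 .2285 .17 23.3; python3 st.py
```

```text
6.15 [0.46848251 0.09951644 0.19573289] 0.04371112347700471 [ 0.12888698 -0.03066977 -0.49658415]
wing 1144 [244.  19.] mean [0.552  0.2281] rect [552.8 229.3] [10.3 46.7] ang 113.4 113.9 hsv [111.  25.  66.]
wing 910 [353. 105.] mean [0.5736 0.1231] rect [574.5 122.3] [47.6 10.2] ang 33.9 34.1 hsv [110.  21.  71.]
wing 950 [172. 135.] mean [0.4471 0.2072] rect [445.5 208.3] [46.9 10.6] ang 27.7 28.1 hsv [111.  25.  66.]
wing 594 [276. 208.] mean [0.4685 0.1022] rect [467.3 100.9] [46.7 10.1] ang 56.3 56.6 hsv [  0.  156.5 225. ]
shift [-0.0267 -0.151   0.0261] turn -1.1528 yaw -42.75 tilt [ 0.004  0.    -1.   ]
6.2 [0.4673 0.0994 0.1943] yaw -42.76 w 0.04385163037453207 F [-0.2  0.4  0.2] M [-0.067  0.161 -0.003] q6 46.48466046882771
```

View pics/w2.png

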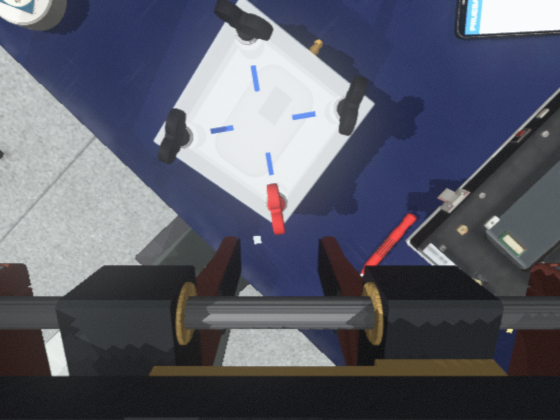

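Red sits at 56.3–56.6° against its line's 56.4°, in line with the mark in the image (wing at (276,208), mark at (268,163)). Next is the black one at (0.552, 0.229).

Emit:
{"method": "move_arm", "body": {"moves": [[0.5,-0.0267,-0.151,0.022,-1.153],[0.5,-0.0267,-0.151,0.022,-1.153],[0.5,-0.0267,-0.151,0.022,-1.153],[0.5,-0.0267,-0.151,0.022,-1.153],[0.5,-0.0267,-0.151,0.022,-1.153],[0.5,-0.0267,-0.151,0.022,-1.153],[0.5,-0.0267,-0.151,0.022,-1.153],[0.5,-0.0267,-0.151,0.022,-1.153],[0.5,-0.0267,-0.151,0.022,-1.153],[0.5,-0.0267,-0.151,0.022,-1.153]]}}

```text
t: 7.45
tcp_pos: [0.5501, 0.2283, 0.1721]
ee_rot: [[0.919, 0.394, -0.0], [0.394, -0.919, -0.0], [-0.0, 0.0, -1.0]]
wrist_force: [-0.1, -0.4, 0.9]
gripper_width: 0.0443
```

```bash
python3 w.py w3 .552 .229 .074 23.3
```

```text
7.45 [0.5500725 0.2283037 0.1720695] 0.044299006971264945 [-0.10759198 -0.42315181  0.89908049]
wing 871 [150. 187.] mean [0.447  0.2109] rect [446.  209.2] [46.4 10.2] ang 27.5 27.2 hsv [108.  20.  73.]
wing 667 [282. 212.] mean [0.5517 0.2329] rect [552.3 231.4] [ 9.2 45.9] ang 113.4 113.3 hsv [108.  16.  81.]
wing 339 [254. 332.] mean [0.5718 0.1208] rect [574.6 122.5] [44.4 10.2] ang 31.1 28.4 hsv [120.  17.  49.]
shift [0.0021 0.0001 0.0981] turn -0.0017 yaw 23.2 tilt [-0. -0. -1.]
```

Emit:
{"method": "move_arm", "body": {"moves": [[0.5,0.0013,0,0.04,0],[0.5,0.0013,0,0.07,0],[0.5,0.0013,0,0.09,0],[0.5,0.0013,0,0.0975,0],[0.5,0.0013,0,0.0975,0],[0,0.0013,0,0.0975,0],[0,0.0013,0,0.0975,0],[0,0.0013,0,0.0975,0],[0,0.0013,0,0.0975,0]], "newtons": 30}}

```text
t: 8.62
tcp_pos: [0.5524, 0.2293, 0.0751]
ee_rot: [[0.919, 0.395, 0.002], [0.395, -0.919, 0.001], [0.002, 0.0, -1.0]]
wrist_force: [1.1, 1.1, 2.7]
gripper_width: 0.0096
```

```bash
python3 st.py
```

```text
8.625 [0.5524 0.2293 0.0751] yaw 23.25 w 0.009551566225595205 F [1.1 1.1 2.7] M [ 0.002 -0.084 -0.047] q6 -7.336231170422065
```

Emit:
{"method": "move_arm", "body": {"moves": [[0,0,0,0,0.1],[0,0,0,0,0.22],[0,0,0,0,0.34],[0,0,0,0,0.46],[0,0,0,0,0.58],[0,0,0,0,0.7],[0,0,0,0,0.8],[0,0,0,0,0.88],[0,0,0,0,0.88]]}}

```text
t: 9.75
tcp_pos: [0.5513, 0.2293, 0.0751]
ee_rot: [[0.89, -0.456, 0.0], [-0.456, -0.89, 0.001], [-0.0, -0.001, -1.0]]
wrist_force: [-0.8, 1.9, 4.8]
gripper_width: 0.0101
```

```bash
python3 st.py
```

```text
9.75 [0.5513 0.2293 0.0751] yaw -27.13 w 0.010103574307865092 F [-0.8  1.9  4.8] M [ 0.259  0.313 -0.075] q6 43.04594943084332
```

Emit:
{"method": "move_arm", "body": {"moves": [[0,0,0,0,0.05],[0,0,0,0,0.1],[0,0,0,0,0.13],[0,0,0,0,0.15],[0,0,0,0,0.15],[0,0,0,0,0.15]]}}

```text
t: 10.5
tcp_pos: [0.5511, 0.2293, 0.0751]
ee_rot: [[0.813, -0.582, 0.0], [-0.582, -0.813, 0.0], [-0.0, -0.0, -1.0]]
wrist_force: [-2.2, 1.8, 5.3]
gripper_width: 0.0102
```

```bash
python3 st.py
```

```text
10.5 [0.5511 0.2293 0.0751] yaw -35.58 w 0.01015493416676747 F [-2.2  1.8  5.3] M [0.458 0.498 0.543] q6 51.51621467692324
```

The black screw is firmly on its stop as well (0.54 N m). I'll release, lift and back off towards the robot so every camera sees the cover.

Emit:
{"method": "move_arm", "body": {"moves": [[0.5,0,0,0,0],[0.5,0,0,0,0],[0.5,0,0,0,0],[0.5,0,0,0,0],[0.5,0,0,-0.04,0],[0.5,0,0,-0.1,0],[0.5,0,0,-0.12,0],[0.5,0,0,-0.13,0],[0.5,0,0,-0.13,0]]}}

```text
t: 11.62
tcp_pos: [0.5513, 0.2288, 0.2046]
ee_rot: [[0.812, -0.584, 0.0], [-0.584, -0.812, -0.0], [0.0, 0.0, -1.0]]
wrist_force: [0.0, 0.2, -0.9]
gripper_width: 0.0439
```

```bash
python3 w.py w4 .38 .35 .24 -35
```

```text
11.625 [0.55125074 0.22878659 0.20456555] 0.043937893273198456 [ 0.01675279  0.15574602 -0.89715825]
wing 637 [462. 123.] mean [0.7219 0.1972] rect [725.4 196.6] [28.6 15.4] ang 47.4 64.6 hsv [110.  36.  44.]
wing 540 [279. 203.] mean [0.5544 0.2323] rect [553.4 230.8] [46.7 10. ] ang 56.4 56.3 hsv [110.  17.  73.]
wing 231 [364. 263.] mean [0.5864 0.1339] rect [585.6 131.6] [21.  10.1] ang 19.2 19.4 hsv [120.  14.  39.]
wing 348 [285. 347.] mean [0.4697 0.1043] rect [468.8 103.1] [41.3 10. ] ang 56.4 56.3 hsv [  1. 179. 229.]
shift [-0.2098  0.0017 -0.0355] turn -0.0132 yaw -35.75 tilt [ 0. -0. -1.]
```

Emit:
{"method": "move_arm", "body": {"moves": [[0.5,-0.05,0,-0.035,0],[0.5,-0.11,0,-0.035,0],[0.5,-0.17,0,-0.035,0],[0.5,-0.21,0,-0.035,0],[0.5,-0.21,0,-0.035,0],[0.5,-0.21,0,-0.035,0],[0.5,-0.21,0,-0.035,0],[0.5,-0.21,0,-0.035,0]]}}

```text
t: 12.68
tcp_pos: [0.3817, 0.351, 0.2394]
ee_rot: [[0.811, -0.586, -0.0], [-0.586, -0.811, -0.0], [0.0, 0.0, -1.0]]
wrist_force: [1.0, -0.1, 0.1]
gripper_width: 0.0437
```

```bash
python3 - <<'E'
from bench import env
from w import *
for n,b in(('top',(225,365,165,295)),('scene',(210,345,170,290))):
    im=env.get_image(n);m=np.zeros((420,560),np.float32);m[b[2]:b[3],b[0]:b[1]]=1
    im['range_z']=im['range_z']*m;print(n);wings(im)
    cv2.imwrite(f'pics/{n}9.png',cv2.resize(im['pixels'][150:310,200:400,::-1],None,fx=3,fy=3))
print(env.sense()['t'])
E
```

```text
top
wing 245 [325. 186.] mean [0.5727 0.1213] rect [573.4 120.6] [47.5 10.8] ang 34.2 33.6 hsv [120.  15.  31.]
wing 223 [254. 198.] mean [0.551  0.2283] rect [551.8 228.6] [47.9 10.2] ang 56.3 56.2 hsv [116.  22.  78.]
wing 228 [338. 258.] mean [0.4658 0.0998] rect [465.8  98.9] [47.2 10.2] ang 56.1 56.1 hsv [  1.  209.  239.5]
wing 217 [266. 271.] mean [0.4439 0.2065] rect [443.9 206.6] [47.1  9.9] ang 27.9 27.8 hsv [120.  17.  61.]
scene
wing 206 [236. 212.] mean [0.4434 0.2038] rect [444.3 206.3] [46.6 11.9] ang 28.3 26.1 hsv [105.   23.5  64. ]
wing 159 [321. 216.] mean [0.571  0.1176] rect [573.1 120.1] [46.1 10.3] ang 34.0 32.1 hsv [105.  21.  63.]
wing 154 [277. 249.] mean [0.4637 0.0948] rect [466.   98.1] [45.8  9.8] ang 55.6 55.7 hsv [  1.  159.  230.5]
12.775
```

View pics/top9.png

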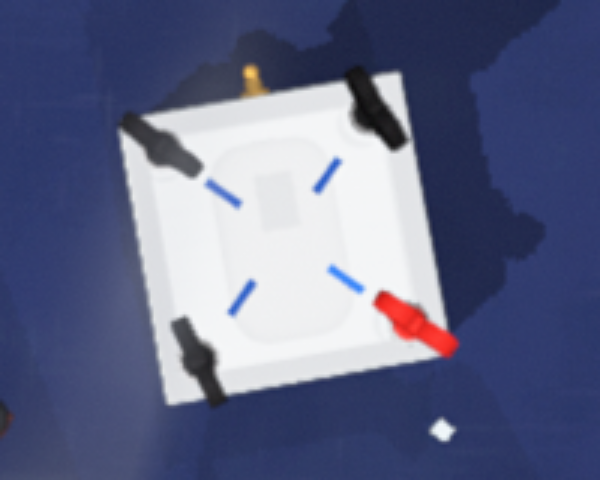

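The crop shows the red wing at (415,323) and the black one at (160,145), both in line with their blue marks. The other two are unchanged and the arm is clear.

```bash
python3 -c "
from bench import env
print(env.hand_in())"
```

```text
the job is handed in; nothing more can be done
None
```

I turned the red wing screw clockwise to its stop, then did the same with the black one diagonally opposite, and handed the job in at about 12.8 s of the 42 s allowed.

- **Stops:** the moment about the screw axis jumped to about 0.60 N m on the red and 0.54 N m on the black.
- **Alignment:** after release, the wrist camera put both wings at 56.4° and the top camera at 56.1–56.3°. The blue-mark line lies at about 56.4°. The red had not sprung back some 7 s after I let go of it.
- **Other two screws:** they read 27.8° and 33.6–34.2° in the top view, the same as at the start.
- **Odd readings:**
  - The scene camera read the red wing at 55.6°, about 1° off the other two, which is within its noise.
  - In that last scene view the black screw was not detected, so its alignment rests on the wrist and top views.
  - A few partly hidden wings gave unreliable angles in the wrist view, and I ignored them.
- **Forces:** the largest wrist force I read was about 12 N. The gripper was open and clear of everything at hand-in.

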